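# Dock the cutting board in its station

## Robot

A 7-joint arm with a two-finger parallel gripper is mounted at the origin on the work surface. World frame = base frame: x ahead of the robot, y to its left, z up, the work surface at z = 0. Lengths are in m, angles in rad, forces in N, time in s.
With the tool pointing down it reaches from about 0.425 to 0.875 m from the base axis. Payload 4.7 kg.
Tool frame: the origin (TCP) lies at the centre of the arm's flange, where the gripper is bolted on; the fingertips stand 182 mm ahead of it and the grasp point (between the pads) lies 164 mm ahead of it; x points along the fingers, y is the direction in which the jaws open and shut, and the axes are right-handed (so a half turn about x gives the same grasp; the last joint's range is limited). The gripper opens to 87 mm and grips with 3 to 60 N. Pads are 19 mm wide; open, the fingers measure 117 mm over their backs; the gripper's body (75 mm by 190 mm) begins 51 mm behind the grasp point.
Start: joints at [-1.215, 0.321, -0.07, 1.45, 0.023, 1.371, -0.057], TCP at [0.218, 0.612, 0.405] pointing down, gripper open.
Joint ranges: [-2.86, 2.86], [-0.3, 2.09], [-1.38, 1.24], [0.06, 2.45], [-1.56, 4.7], [0.09, 2.05], [-2.69, 2.69]. Speed limits (rad/s): [2.57, 2.57, 3.14, 3.14, 3.14, 3.14, 3.14].

## Interface

Orientations are given as a rotation vector (axis times angle).
In Python, from bench import ctrl gives the robot as it stands.
- The arm moves only by the shell command python3 -m crank 'ROWS' [FORCE]. ROWS is JSON, one flat list of numbers, 7 for each row, row after row: the shift along the tool's x, y, z in mm, then the turn, a rotation vector about the tool's x, y, z in rad, then the finger opening in mm, from 0 to 87. A call has exactly 5 rows; each row shifts and turns the commanded pose from where the row before left it, along the tool's axes as they then stand; what a row does not reach is not made up. A row lasts 1/8 s, in which the tool goes at most 62.5 mm and 10.7 degrees, less where a joint would pass 70% of its speed; a pose out of reach is approached as far as the arm can. A call with a gripper value outside its range is refused whole. The fingers move at their own pace and stop on an object; FORCE is the grip in N (left out, the last holds). Time passes only in rows, so rows that do not move let the fingers close, or fill a call up. It gives the time, the measured TCP pose, the force and the opening at its end, in the units of the state.
- ctrl.get_state(): the state, without advancing time (a new reading comes with each control period).
- ctrl.get_image(name): name is "scene" or "top" or "wrist"; returns the picture (420x560x3 uint8, red, green, blue); there is no depth.
- ctrl.camera_params(name): a dict with "K" (3x3 intrinsics, pixels), "world_to_cam" (4x4, takes a point from world to camera coordinates); the wrist camera has in their place "hand_eye" (4x4, takes a point from camera to tool coordinates, whose origin is the TCP and whose axes are the tool frame's). Camera axes: x right, y down, z forward; pixel columns grow to the right and rows downward; lengths in m; the calibration is good to about 2 mm. A picture is of the moment at which its call begins: read the wrist's pose just before it. camera_params takes no time and is no camera call.
- ctrl.close_job(): hands the job in, once; it reports no verdict.
Trained networks look in the newest picture that a camera, given by its name, has taken for a name from the list of things; names that differ only in an ending like _2 or _b are one class to them, and where a whole thing is asked for, a point or a joint stands for the part that bears it (a point fixed in the world has none). Each returns a list of dicts, best first, with "confidence" (0 to 1); they miss things now and then, are a little off and sometimes report something else, mostly with a low value. They report only what shows in the picture. A call takes as long as a camera call. They do not tell look-alikes from the thing itself.
- ctrl.regions_of(camera, target): "region" (420x560 bool, what is visible of it) and "at" ([column, row] in pixels, amid what is visible of it).
- ctrl.mark_of(camera, target): "at" ([column, row] in pixels: a listed point, or the origin of a listed thing).
The state is a dict: "time": time; "joint_positions": joint angles; "qd": joint speeds; "joint_torque": joint torques, N m; "position": TCP position; "tool_rot": TCP orientation; "ft_force": force on the tool from outside, world axes, zero at the start; "torque": the same for the moment, N m; "grip_width": opening from 0.0 (shut) to 1.0 (fully open).
Only numpy, scipy, OpenCV 4.12 (cv2) and the standard library are available. Lean on these libraries where they do the work, as an engineer would, in place of code of your own. Each camera call takes 0.05 s, during which the arm holds its last target.

## Task

Dock the white cutting board on the prep table: push its free front corner so that it swings round the peg in its slotted corner (flat on the plate, never lifted or taken off the peg) until its long back edge lies flush along the steel rail. Then press that corner home towards the rail with a steady 10 newtons or so for about a second, never pushing the board with more than 15, slide the catch fully across the board's front edge and let go; leave the bowl, bottle and jar alone.

Things in the scene. Friction and masses are not known exactly. Their poses are not given: they have to be found in the camera images.
- station: Fixed dark steel base plate, 3 mm thick (x -180..45, y -300..40 mm). Origin on the peg's axis at table height; z up, x towards the rail (roughly away from the robot), -y towards the catch. Peg 12 mm in diameter, 33 mm tall. The steel rail (140 mm long about y -120, top 29 mm up) is set by hand: its face is at x 19.5 to 24.5 mm, not measured; find it by feel. Position and yaw vary.
- board: Loose white plastic board, 16 mm thick, about 0.5 kg, flat on the base plate (top 19 mm above the table). Origin: underside, at the peg axis. Edges in its frame: back x 22, front -98, left y 16, right -184 mm. The peg stands in a slot 15 mm wide, open to the left edge. Starts turned 0.2-0.42 rad clockwise from home; home, its axes match the station's within 0.03 rad. Friction about 0.3: 1 to 3 N resist.
- push_corner (a point): Free front right corner of the board, diagonally opposite the slot, half-way up (board frame x -98, y -184, z 8 mm). Pushing the front edge near here towards the rail swings the board round the peg.
- far_corner (a point): Back right corner of the board (board frame x +22, y -184, z 8 mm); it meets the rail's face near the rail's -y end when docked, wherever the rail is set.
- catch (a joint): Sliding catch, metres: near 0 = open, 0.036 = shut (end stop). Slides in station +y, friction about 2 N, stays where left. Its flat tongue (14 mm wide, 9 to 19 mm above the table) starts about 12 mm outside the docked board's right edge; shut, it covers 24 mm of the front edge with 2 to 8 mm of play, and is blocked if the board is not home.
- catch_post (a point): Middle of the catch's upright black round post, 14 mm in diameter, 34 mm tall (18 to 52 mm above the table; this point at 35). Push it or pinch it from above to slide the catch to station +y. Open, it stands at station x -110, y -248 mm.
- bowl: Loose steel bowl, 110 mm across, 50 mm tall, origin under its centre; a bystander.
- bottle: Loose yellow plastic bottle, 56 mm in diameter, 170 mm tall, origin under its centre; a bystander.
- jar: Loose glass jar with steel cap, 72 mm in diameter, 85 mm tall, origin under its centre; a bystander.
Things that resemble listed ones, but are neither listed nor needed, are in the scene too. What is meant by the board is not black, pink or red, and is the larger of those in its own colour.

How it is judged:
On the way, in this order (a step that is already met when the one before it is completed fails the run):
1. the board is turned home (parallel to the station within 0.03 rad, its slot on the peg) and stands still against the rail while the fingers press it with 7 to 14 N for 0.4 s, the catch still open (angle between the x axis of board and the x axis of station, either way round below 0.03 rad and x of far_corner in the frame of station above 0.0165 m and horizontal distance between board and station below 0.008 m and value of joint catch below 0.01 m and linear speed of board below 0.004 m/s and contact force between the fingers and board between 7 and 14 N), for 0.4 s.
2. the catch is slid across the board's front edge (past 32 of 36 mm) (value of joint catch above 0.032 m), for 0.2 s.
At the end, for the whole second after the job is handed in: The board lies flat and still, its slot on the peg (within 8 mm), parallel to the station within 0.03 rad, its back right corner at least 16.5 mm towards the rail from the peg's axis, and the catch is shut to at least 32 of its 36 mm (angle between the x axis of board and the x axis of station, either way round below 0.03 rad and x of far_corner in the frame of station above 0.0165 m and horizontal distance between board and station below 0.008 m and angle between board's own z axis and vertical below 0.03 rad and value of joint catch above 0.032 m and linear speed of board below 0.01 m/s); the robot touches nothing.
It fails at once if the fingers push the board with more than 18 N (contact force between the fingers and board above 18 N).
It fails at once if the board leaves the peg, or is lifted or tipped (horizontal distance between board and station above 0.014 m or height (world z) of board above 0.01 m or angle between board's own z axis and vertical above 0.1 rad).
It fails at once if a bystander is moved more than 15 mm (distance of any of bowl, bottle, jar from where it was at the start of the episode above 0.015 m).
It also fails if it takes over 69 s, if anything falls off the work surface, if the arm or the gripper's body presses on something with over 40 N, if the wrist force passes 120 N, or if a joint passes its speed limit or range.

## Working session

There is one attempt and no reset: what is moved stays moved. The work goes in short steps, Python scripts to look and compute and a shell command to move; the robot and the scene stay as the last step left them, time stands still between calls to the robot, and variables do not carry over. Pictures are saved under pics/ and viewed, and the job is handed in when it is done.

```bash
ls; mkdir -p pics; python3 - <<'E'
from bench import ctrl
import cv2,numpy as np
s=ctrl.get_state()
for k in s: print(k,np.round(s[k],4))
for n in ["scene","top","wrist"]:
    im=ctrl.get_image(n); cv2.imwrite(f"pics/{n}0.png",im[:,:,::-1])
    p=ctrl.camera_params(n)
    for k in p: print(n,k,np.round(p[k],4).tolist())
E
```

```text
pics
time 0.0
joint_positions [-1.2149  0.3218 -0.0701  1.4517  0.0226  1.3708 -0.0569]
qd [-0.0012  0.0007  0.0005 -0.0006 -0.0002  0.001   0.0006]
joint_torque [-3.00000e-04 -4.91269e+01 -4.03900e-01 -3.12532e+01 -6.38000e-02
  4.36000e-02  2.00000e-04]
position [0.2178 0.6122 0.4036]
tool_rot [ 0.2667  1.5543 -0.2697]
ft_force [ 0.7089  0.3478 -0.273 ]
torque [0.004  0.0141 0.0907]
grip_width 0.9997
scene K [[467.8287, 0.0, 272.6961], [0.0, 467.8287, 212.1842], [0.0, 0.0, 1.0]]
scene world_to_cam [[-0.8516, 0.524, -0.0114, 0.429], [0.4533, 0.7253, -0.5182, -0.1565], [-0.2632, -0.4465, -0.8552, 1.7355], [0.0, 0.0, 0.0, 1.0]]
top K [[436.7613, 0.0, 284.6953], [0.0, 436.7613, 203.0511], [0.0, 0.0, 1.0]]
top world_to_cam [[-0.0138, -0.9999, -0.0009, -0.0244], [-0.9973, 0.0138, -0.072, 0.5256], [0.072, -0.0001, -0.9974, 1.1572], [0.0, 0.0, 0.0, 1.0]]
wrist K [[369.3324, 0.0, 282.6706], [0.0, 369.3324, 208.6064], [0.0, 0.0, 1.0]]
wrist hand_eye [[0.0009, -0.2567, 0.9665, 0.0206], [1.0, 0.0002, -0.0009, 0.0002], [0.0, 0.9665, 0.2567, -0.0699], [0.0, 0.0, 0.0, 1.0]]
```

View pics/top0.png

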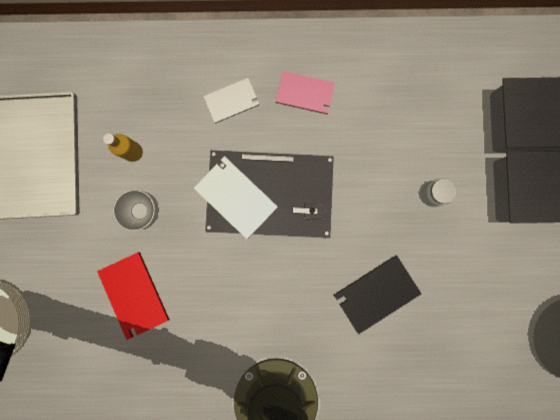

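View pics/scene0.png

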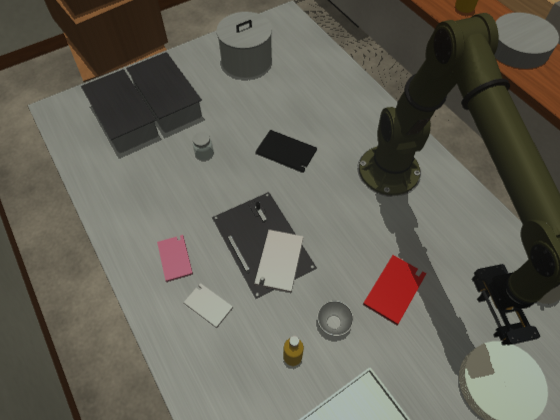

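```bash
cat > h.py <<'E'
from bench import ctrl
import cv2,numpy as np
from scipy.spatial.transform import Rotation as R
def ray(n,px,z,st=None):
    p=ctrl.camera_params(n);K=np.array(p["K"])
    d=np.linalg.inv(K)@np.array([px[0],px[1],1.])
    if n=="wrist":
        H=np.array(p["hand_eye"]);T=np.eye(4);T[:3,:3]=R.from_rotvec(st["tool_rot"]).as_matrix();T[:3,3]=st["position"];C=T@H
    else: C=np.linalg.inv(np.array(p["world_to_cam"]))
    o=C[:3,3];v=C[:3,:3]@d
    return o+v*(z-o[2])/v[2]
def proj(n,X,st=None):
    p=ctrl.camera_params(n);K=np.array(p["K"])
    if n=="wrist":
        H=np.array(p["hand_eye"]);T=np.eye(4);T[:3,:3]=R.from_rotvec(st["tool_rot"]).as_matrix();T[:3,3]=st["position"];W=np.linalg.inv(T@H)
    else: W=np.array(p["world_to_cam"])
    c=K@(W[:3,:3]@X+W[:3,3]);return c[:2]/c[2]
E
python3 - <<'E'
from h import *
for n in ["top","scene"]:
    ctrl.get_image(n)
    for t,z in [("board",.003),("push_corner",.011),("far_corner",.011),("catch_post",.035),("station",0),("bowl",0),("bottle",0),("jar",0)]:
        for m in ctrl.mark_of(n,t)[:3]:
            print(n,t,round(m["confidence"],2),np.round(m["at"],1),np.round(ray(n,m["at"],z),4))
print(ctrl.get_state()["time"])
E
```

```text
top board 0.95 [222.3 166.5] [0.6293 0.1383 0.003 ]
top board 0.79 [326.1 108.8] [ 0.7867 -0.15    0.003 ]
top board 0.77 [132.2 329. ] [0.1943 0.3809 0.003 ]
top push_corner 0.97 [248.4 240.1] [0.427  0.0676 0.011 ]
top push_corner 0.95 [201.6  96.6] [0.8235 0.1936 0.011 ]
top push_corner 0.89 [418.1 294.7] [ 0.2755 -0.3844  0.011 ]
top far_corner 0.81 [279.8 207.5] [ 0.5138 -0.0182  0.011 ]
top far_corner 0.77 [395.3 258.2] [ 0.3731 -0.3266  0.011 ]
top far_corner 0.75 [212.2 120. ] [0.7574 0.1645 0.011 ]
top catch_post 0.42 [313.  212.5] [ 0.4979 -0.1063  0.035 ]
top station 0.63 [223.8 167.2] [0.6278 0.1346 0.    ]
top bowl 0.89 [142.3 212.7] [0.5055 0.3578 0.    ]
top bottle 0.66 [133.9 150.6] [0.6775 0.3827 0.    ]
top bottle 0.5 [140.7 211.4] [0.5091 0.3622 0.    ]
top jar 0.77 [433.9 193.4] [ 0.5474 -0.4407  0.    ]
scene board 0.98 [262.2 280.8] [0.6251 0.1325 0.003 ]
scene board 0.85 [201.9 289. ] [0.8034 0.0548 0.003 ]
scene board 0.56 [417.8 273.1] [0.1827 0.3761 0.003 ]
scene push_corner 0.91 [364.1 303.8] [0.3966 0.3692 0.011 ]
scene push_corner 0.76 [216.2 328.6] [0.8255 0.1955 0.011 ]
scene push_corner 0.72 [166.9 278.8] [ 0.884  -0.0327  0.011 ]
scene far_corner 0.94 [189.4 274.3] [ 0.8152 -0.0084  0.011 ]
scene far_corner 0.86 [251.3 149.6] [ 0.3863 -0.3458  0.011 ]
scene far_corner 0.81 [397.1 323. ] [0.3487 0.4709 0.011 ]
scene catch_post 0.58 [260.8 205.3] [ 0.4909 -0.0988  0.035 ]
scene station 0.97 [262.  277.8] [0.6197 0.1221 0.    ]
scene station 0.57 [205.3 150.8] [ 0.5347 -0.4426  0.    ]
scene bowl 0.86 [331.5 323.1] [0.5154 0.3636 0.    ]
scene bottle 0.87 [291.2 357.1] [0.6763 0.3849 0.    ]
scene jar 0.61 [204.2 152.1] [ 0.5411 -0.4392  0.    ]
1.05
```

Candidates in the top picture: the big white board on the dark plate (235,200), the small white one (231,100), pink (305,92), red (133,296) and black (378,294). By the description it is the larger white one, at (235,200). Next I check that in a close crop.

```bash
python3 - <<'E'
import cv2
im=cv2.imread("pics/top0.png")
cv2.imwrite("pics/top0c.png",cv2.resize(im[135:255,185:345],None,fx=5,fy=5,interpolation=cv2.INTER_CUBIC))
E
```

```text
(no output)
```

View pics/top0c.png

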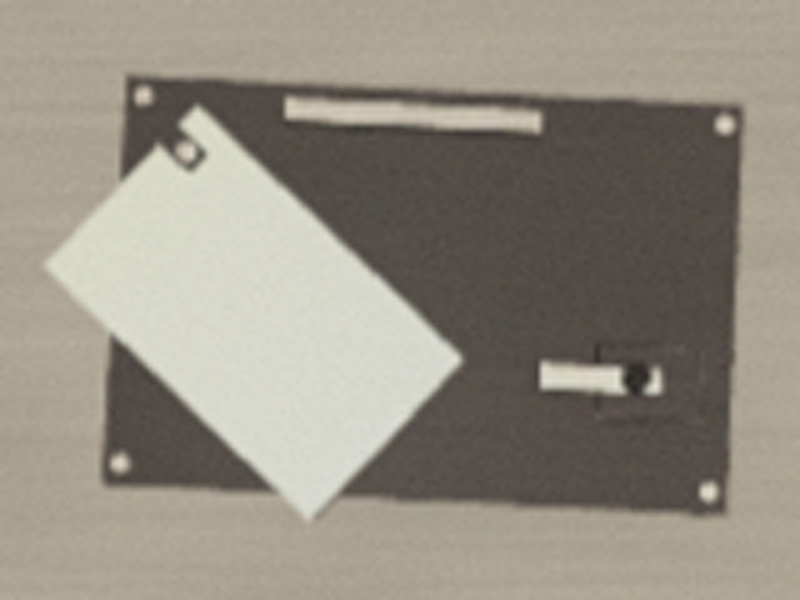

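The crop shows the large white board with the peg in its slot (crop 187,152), its front right corner at the bottom (308,521), the rail at (415,113) and the catch post at (636,377). It looks turned further than the stated range, so I'll measure it.

```bash
cat >> h.py <<'E'
def fit2(A,B): # A local->B world 2D rigid
    ca,cb=A.mean(0),B.mean(0);H=(A-ca).T@(B-cb)
    th=np.arctan2(H[0,1]-H[1,0],H[0,0]+H[1,1]);Rm=np.array([[np.cos(th),-np.sin(th)],[np.sin(th),np.cos(th)]])
    t=cb-Rm@ca; return th,t,np.linalg.norm((A@Rm.T+t)-B,axis=1)
E
python3 - <<'E'
from h import *
c=lambda p:np.array(p)/5+[185-.4,135-.4]
W=lambda p,z:ray("top",c(p),z)[:2]
P=np.array([W(p,.003) for p in [(127,76),(742,105),(724,514),(103,485)]])
L=np.array([[45,40],[45,-300],[-180,-300],[-180,40]])/1e3
th,t,r=fit2(L,P);print("station",th,t,r)
B=np.array([W(p,.019) for p in [(195,103),(463,358),(308,521),(43,263)]])
LB=np.array([[22,16],[22,-184],[-98,-184],[-98,16]])/1e3
print("board",*fit2(LB,B)); print(B)
print("peg",W((187,152),.033),"post",W((636,377),.052),"rail",W((285,122),.029),W((541,133),.029))
Rm=np.array([[np.cos(th),-np.sin(th)],[np.sin(th),np.cos(th)]])
print("post pred",Rm@[-.11,-.248]+t)
for n,p,z in [("peg",(187,152),.033),("post",(636,377),.052),("railL",(285,122),.029),("railR",(541,133),.029)]: print(n,"in station",Rm.T@(W(p,z)-t))
s=ctrl.get_state();Rt=R.from_rotvec(s["tool_rot"]).as_matrix();print(Rt.round(3))
E
```

```text
station -0.06137930304176999 [0.62890961 0.13550435] [0.00062732 0.00042547 0.0013025  0.00106082]
board -0.7752266029549024 [0.63012162 0.13556646] [0.00103524 0.0001346  0.00069771 0.0007764 ]
[[ 0.65767269  0.13241164]
 [ 0.516946   -0.01133003]
 [ 0.43064888  0.07274833]
 [ 0.57149202  0.21482516]]
peg [0.62862031 0.13483772] post [ 0.50359206 -0.10220103] rail [0.64481721 0.08263991] [ 0.63692525 -0.0549557 ]
post pred [ 0.50390425 -0.10528115]
peg in station [-0.00024787 -0.00068313]
post in station [-0.11050054 -0.24494483]
railL in station [ 0.01912038 -0.05178911]
railR in station [ 0.01968351 -0.18960971]
[[ 0.     0.335  0.942]
 [ 0.     0.942 -0.335]
 [-1.     0.     0.   ]]
```

```bash
python3 -m crank '[0,-39,37,0,0,0,0, 0,-39,37,0,0,0,0, 0,-39,37,0,0,0,0, 0,-39,37,0,0,0,0, 0,-39,37,0,0,0,0]' && python3 -m crank '[0,-39,37,0,0,0,0, 0,-39,37,0,0,0,0, 0,-39,37,0,0,0,0, 0,-39,37,0,0,0,0, 0,-39,37,0,0,0,0]' && python3 -m crank '[40,0,0,0.144,0,0,0, 40,0,0,0.144,0,0,0, 40,0,0,0.144,0,0,0, 20,0,0,0,0,0,0, 0,0,0,0,0,0,0]'
cat >> h.py <<'E'
P=np.array([.629,.1352]); SY=-.0614
def status():
    s=ctrl.get_state();Rt=R.from_rotvec(s["tool_rot"]).as_matrix();t=s["position"]
    tip=np.array(t)+Rt[:,0]*.182
    psi=np.arctan2(Rt[1,2],Rt[0,2]);f=np.array(s["ft_force"])
    M=lambda a:np.array([[np.cos(a),np.sin(a)],[-np.sin(a),np.cos(a)]])
    d=tip[:2]-P
    print("t",round(s["time"],2),"tip",tip.round(4),"psi",round(psi,3),"tilt",Rt[2].round(3),"station",(M(SY)@d*1e3).round(1),"ft",f.round(1),"ft_st",(M(SY)@f[:2]).round(1),"grip",round(s["grip_width"],3))
    return s,tip,psi
def want(xy,z,psi_t=None):
    "print tool-axes shift to put the tip at station xy mm,z m"
    s,tip,psi=status()
    a=SY;w=P+np.array([[np.cos(a),-np.sin(a)],[np.sin(a),np.cos(a)]])@(np.array(xy)/1e3)
    d=np.append(w,z)-tip
    Rt=R.from_rotvec(s["tool_rot"]).as_matrix();print("shift mm",(Rt.T@d*1e3).round(1))
E
python3 - <<'E'
from h import *
status()
E
```

```text
time: 1.68
position: [0.3274, 0.3649, 0.405]
tool_rot: [0.269, 1.554, -0.268]
ft_force: [0.5, -0.3, -0.7]
grip_width: 0.515
time: 2.3
position: [0.4362, 0.1192, 0.4052]
tool_rot: [0.269, 1.553, -0.267]
ft_force: [0.6, 0.3, 0.4]
grip_width: 0.02
time: 2.92
position: [0.4351, 0.1207, 0.2636]
tool_rot: [0.603, 1.487, -0.607]
ft_force: [0.1, 0.3, 0.3]
grip_width: 0.005
t 2.92 tip [0.4345 0.1204 0.0816] psi -0.774 tilt [-1.    -0.003 -0.001] station [-193.2  -26.7] ft [0.1 0.3 0.3] ft_st [0.  0.3] grip 0.005
```

```bash
python3 - <<'E'
from h import *
s,_,_=status()
im=ctrl.get_image("wrist").copy()
b=-.775;M=np.array([[np.cos(b),-np.sin(b)],[np.sin(b),np.cos(b)]])
for q in [(22,16),(22,-184),(-98,-184),(-98,16),(-98,-150)]:
    x=proj("wrist",np.append(P+M@(np.array(q)/1e3),.019),s);print(q,x.round(0))
    if abs(x).max()<2000: cv2.circle(im,tuple(int(v) for v in x),4,(255,0,0),1)
cv2.imwrite("pics/w1.png",im[:,:,::-1])
cv2.imwrite("pics/t1.png",ctrl.get_image("top")[100:300,150:400,::-1].repeat(3,0).repeat(3,1))
E
```

```text
t 2.92 tip [0.4345 0.1204 0.0816] psi -0.774 tilt [-1.    -0.003 -0.001] station [-193.2  -26.7] ft [0.1 0.3 0.3] ft_st [0.  0.3] grip 0.005
(22, 16) [503. 420.]
(22, -184) [232. 419.]
(-98, -184) [226. 269.]
(-98, 16) [531. 270.]
(-98, -150) [278. 269.]
```

View pics/w1.png

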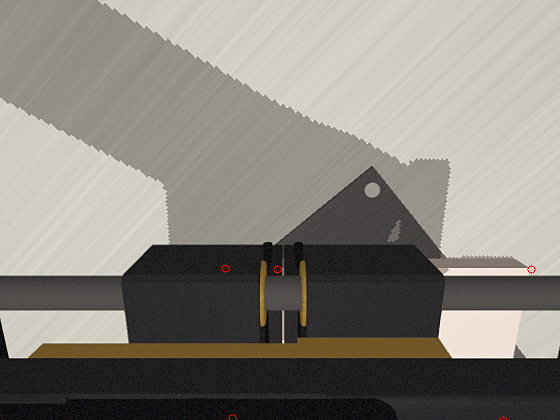

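View pics/t1.png

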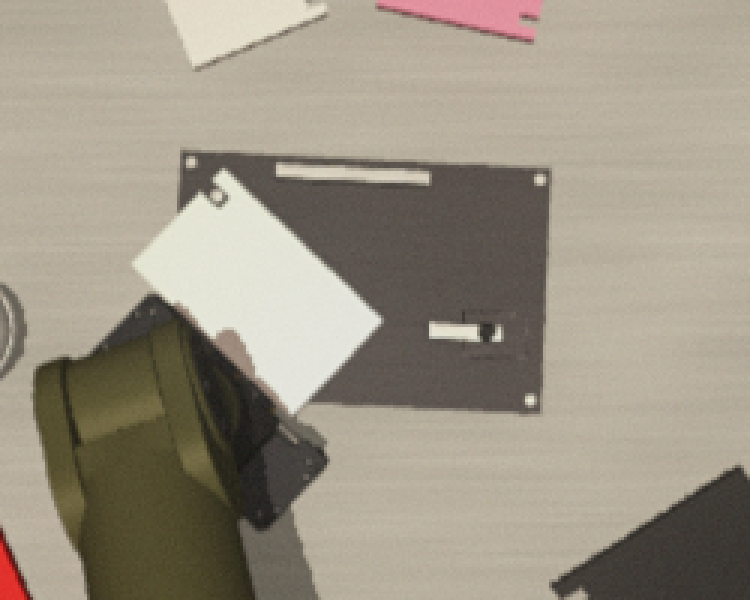

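```bash
python3 -m crank '[30,0,0,0,0,0,0, 25,0,0,0,0,0,0, 12,0,0,0,0,0,0, 5,0,0,0,0,0,0, 0,0,4,0,0,0,0]' && python3 -m crank '[0,0,4,0,0,0,0, 0,0,3,0,0,0,0, 0,0,3,0,0,0,0, 0,0,1,0,0,0,0, 0,0,1,0,0,0,0]'; python3 -c "
from h import *
status()"
```

```text
time: 3.65
position: [0.439, 0.1184, 0.1934]
tool_rot: [0.605, 1.484, -0.604]
ft_force: [0.5, -0.0, -0.6]
grip_width: 0.003
time: 4.28
position: [0.4472, 0.1097, 0.1927]
tool_rot: [0.605, 1.485, -0.605]
ft_force: [-0.3, 0.0, 0.2]
grip_width: 0.009
t 4.28 tip [0.4472 0.1097 0.0107] psi -0.774 tilt [-1. -0. -0.] station [-179.9  -36.6] ft [-0.3  0.   0.2] ft_st [-0.3  0. ] grip 0.009
```

```bash
python3 -m crank '[2,0,1,0,0,0,0, 0,0,1,0,0,0,0, 0,0,1,0,0,0,0, 0,0,1,0,0,0,0, 0,0,1,0,0,0,0]'; python3 -c "
from h import *
status()"; python3 -m crank '[0,-2.1,3,-0.02,0,0,0, 0,-2.1,3,-0.02,0,0,0, 0,-2.1,3,-0.02,0,0,0, 0,-2.1,3,-0.02,0,0,0, 0,-2.1,3,-0.02,0,0,0]';python3 -c "
from h import *
status()
cv2.imwrite('pics/t2.png',ctrl.get_image('top')[100:300,150:400,::-1].repeat(3,0).repeat(3,1))"
```

```text
time: 4.9
position: [0.4505, 0.1063, 0.1906]
tool_rot: [0.605, 1.486, -0.605]
ft_force: [-2.4, 1.2, 0.2]
grip_width: 0.007
t 4.9 tip [0.4503 0.1062 0.0086] psi -0.774 tilt [-1.    -0.001 -0.001] station [-176.6  -39.9] ft [-2.4  1.2  0.2] ft_st [-2.5  1.1] grip 0.007
time: 5.52
position: [0.4548, 0.0881, 0.1907]
tool_rot: [0.526, 1.506, -0.527]
ft_force: [-1.6, 0.5, -1.4]
grip_width: 0.005
t 5.53 tip [0.4548 0.0881 0.0087] psi -0.673 tilt [-1. -0. -0.] station [-171.   -57.7] ft [-1.6  0.5 -1.4] ft_st [-1.6  0.4] grip 0.005
```

View pics/t2.png

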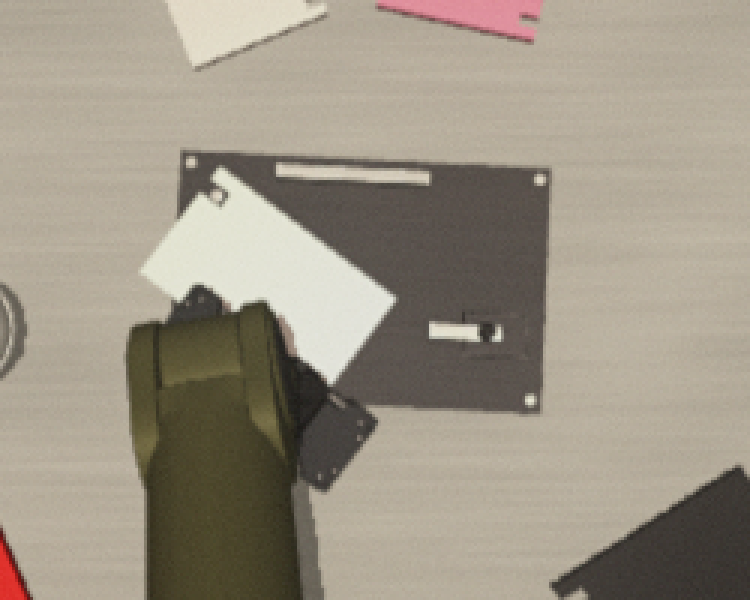

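```bash
python3 -m crank '[0,-3.2,4.4,-0.03,0,0,0, 0,-3.2,4.4,-0.03,0,0,0, 0,-3.2,4.4,-0.03,0,0,0, 0,-3.2,4.4,-0.03,0,0,0, 0,-3.2,4.4,-0.03,0,0,0]';python3 -m crank '[0,-3.2,4.4,-0.03,0,0,0, 0,-3.2,4.4,-0.03,0,0,0, 0,-3.2,4.4,-0.03,0,0,0, 0,-3.2,4.4,-0.03,0,0,0, 0,-3.2,4.4,-0.03,0,0,0]';python3 -c "
from h import *
status()
cv2.imwrite('pics/t3.png',ctrl.get_image('top')[100:300,150:400,::-1].repeat(3,0).repeat(3,1))"
```

```text
time: 6.2
position: [0.4639, 0.0625, 0.1908]
tool_rot: [0.41, 1.531, -0.409]
ft_force: [-1.1, 0.8, -0.9]
grip_width: 0.001
time: 6.82
position: [0.4766, 0.0383, 0.1909]
tool_rot: [0.292, 1.55, -0.292]
ft_force: [-1.1, 0.3, -0.8]
grip_width: 0.007
t 6.83 tip [0.4767 0.0383 0.0089] psi -0.373 tilt [-1.     0.     0.001] station [-146.1 -106. ] ft [-1.1  0.3 -0.8] ft_st [-1.1  0.2] grip 0.007
```

View pics/t3.png

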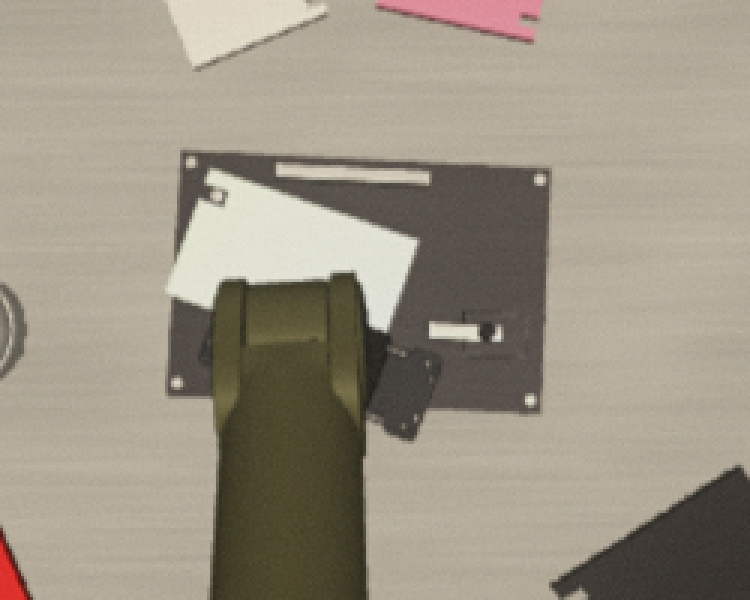

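```bash
python3 -m crank '[0,-3.2,4.4,-0.03,0,0,0, 0,-3.2,4.4,-0.03,0,0,0, 0,-3.2,4.4,-0.03,0,0,0, 0,-3.2,4.4,-0.03,0,0,0, 0,-3.2,4.4,-0.03,0,0,0]';python3 -m crank '[0,-2.1,2.9,-0.02,0,0,0, 0,-2.1,2.9,-0.02,0,0,0, 0,-2.1,2.9,-0.02,0,0,0, 0,-2.1,2.9,-0.02,0,0,0, 0,-2.1,2.9,-0.02,0,0,0]';python3 -c "
from h import *
status()
cv2.imwrite('pics/t4.png',ctrl.get_image('top')[100:300,150:400,::-1].repeat(3,0).repeat(3,1))"
```

```text
time: 7.5
position: [0.4924, 0.0165, 0.191]
tool_rot: [0.175, 1.563, -0.175]
ft_force: [-0.9, 0.1, 0.3]
grip_width: 0.007
time: 8.12
position: [0.5047, 0.0035, 0.1908]
tool_rot: [0.096, 1.569, -0.096]
ft_force: [-1.5, 1.1, 0.5]
grip_width: 0.004
t 8.12 tip [0.5047 0.0035 0.0088] psi -0.123 tilt [-1.  0.  0.] station [-116.  -139.1] ft [-1.5  1.1  0.5] ft_st [-1.5  1. ] grip 0.004
```

View pics/t4.png

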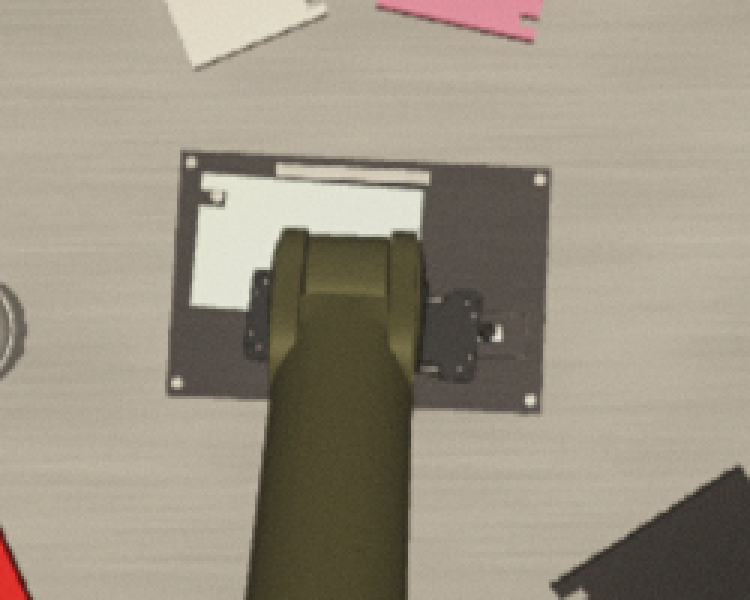

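```bash
python3 -m crank '[0,-0.8,1.2,-0.008,0,0,0, 0,-0.8,1.2,-0.008,0,0,0, 0,-0.8,1.2,-0.008,0,0,0, 0,-0.8,1.2,-0.008,0,0,0, 0,0,0,0,0,0,0]';python3 -m crank '[0,-0.4,0.6,-0.004,0,0,0, 0,-0.4,0.6,-0.004,0,0,0, 0,-0.4,0.6,-0.004,0,0,0, 0,0,0,0,0,0,0, 0,0,0,0,0,0,0]';python3 -c "
from h import *
status()"
```

```text
time: 8.8
position: [0.5083, -0.0002, 0.1905]
tool_rot: [0.072, 1.572, -0.072]
ft_force: [-4.9, 1.6, 2.4]
grip_width: 0.008
time: 9.43
position: [0.509, -0.0007, 0.1901]
tool_rot: [0.063, 1.575, -0.061]
ft_force: [-7.5, 1.8, 4.1]
grip_width: 0.006
t 9.43 tip [ 5.08e-01 -5.00e-04  8.10e-03] psi -0.079 tilt [-1.     0.001 -0.005] station [-112.4 -142.9] ft [-7.5  1.8  4.1] ft_st [-7.6  1.4] grip 0.006
```

```bash
python3 -c "
from h import *
im=ctrl.get_image('top')
cv2.imwrite('pics/t5.png',cv2.resize(im[140:220,195:305],None,fx=7,fy=7,interpolation=cv2.INTER_CUBIC)[:,:,::-1])
im=ctrl.get_image('scene')
cv2.imwrite('pics/s5.png',cv2.resize(im[180:310,200:330],None,fx=5,fy=4.5,interpolation=cv2.INTER_CUBIC)[:,:,::-1])"
```

```text
(no output)
```

View pics/t5.png

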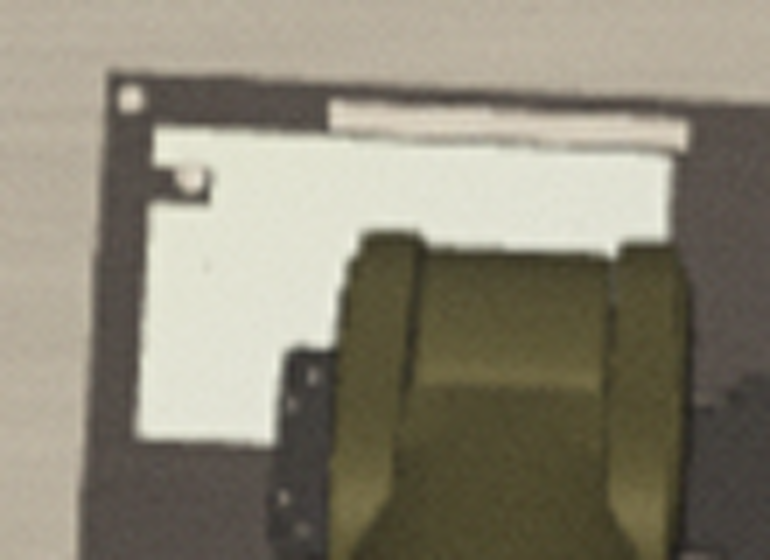

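View pics/s5.png

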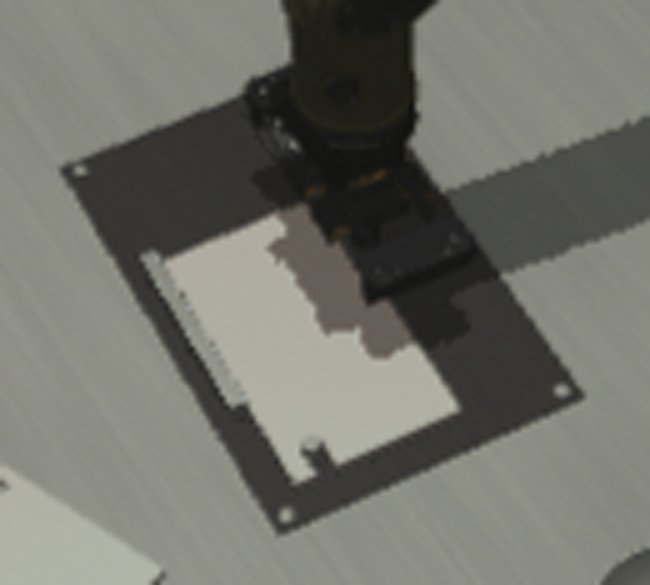

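```bash
python3 -c "
from h import *
c=lambda p:(np.array(p)+.5)/7-.5+[195,140]
W=lambda p,z:ray('top',c(p),z)[:2]
B=np.array([W(p,.019) for p in [(153,127),(672,155),(136,438)]])
th,t,r=fit2(np.array([[22,16],[22,-184],[-98,16]])/1e3,B)
a=SY;M=np.array([[np.cos(a),np.sin(a)],[-np.sin(a),np.cos(a)]])
print('board rel angle',th-SY,'origin in st',M@(t-P)*1e3,r)
print((M@(B-P).T).T*1e3)
print('peg',M@(W((190,178),.033)-P)*1e3,'rail',M@(W((330,132),.029)-P)*1e3,M@(W((688,152),.029)-P)*1e3)
"
```

```text
board rel angle -0.0036386043857410608 origin in st [-1.62906112  1.27396299] [0.00099325 0.00064452 0.00047661]
[[  20.98343718   18.01792152]
 [  19.58379206 -183.43858214]
 [-100.00712179   17.44003998]]
peg [-0.3930577   0.37939053] rail [ 20.57715253 -51.71266197] [  19.35345783 -189.47526588]
```

```bash
python3 -m crank '[0,0,0.3,0,0,0,0, 0,0,0.3,0,0,0,0, 0,0,0.3,0,0,0,0, 0,0,0,0,0,0,0, 0,0,0,0,0,0,0]';python3 -c "
from h import *
status()"
```

```text
time: 10.15
position: [0.5093, -0.0008, 0.1899]
tool_rot: [0.063, 1.577, -0.061]
ft_force: [-9.8, 2.6, 5.8]
grip_width: -0.001
t 10.15 tip [ 0.508  -0.0006  0.0079] psi -0.079 tilt [-1.     0.001 -0.007] station [-112.4 -143. ] ft [-9.8  2.6  5.8] ft_st [-9.9  2. ] grip -0.001
```

```bash
for i in 1 2; do python3 -m crank '[0,0,0,0,0,0,0, 0,0,0,0,0,0,0, 0,0,0,0,0,0,0, 0,0,0,0,0,0,0, 0,0,0,0,0,0,0]'; done;python3 -c "
from h import *
status()"
```

```text
time: 10.78
position: [0.5093, -0.0008, 0.1899]
tool_rot: [0.063, 1.577, -0.061]
ft_force: [-9.2, 2.3, 5.8]
grip_width: 0.002
time: 11.4
position: [0.5093, -0.0009, 0.1899]
tool_rot: [0.063, 1.577, -0.061]
ft_force: [-9.2, 2.4, 5.6]
grip_width: 0.007
t 11.4 tip [ 0.508  -0.0006  0.0079] psi -0.079 tilt [-1.     0.001 -0.007] station [-112.4 -143. ] ft [-9.2  2.4  5.6] ft_st [-9.3  1.8] grip 0.007
```

```bash
python3 -m crank '[0,0,-2,0,0,0,0, 0,0,-6,0,0,0,0, 0,0,-10,0,0,0,0, -30,0,0,0,0,0,0, -40,0,0,0.018,0,0,0]';python3 -m crank '[0,-40,0,-0.018,0,0,0, 0,-50,0,-0.018,0,0,0, 0,-50,0,0,0,0,0, 0,0,0,0,0,0,0, 0,0,0,0,0,0,0]';python3 -c "
from h import *
want((-110,-284),.03)
im=ctrl.get_image('top')
cv2.imwrite('pics/t6.png',cv2.resize(im[140:240,195:335],None,fx=5.5,fy=5.5,interpolation=cv2.INTER_CUBIC)[:,:,::-1])
"
```

```text
time: 12.02
position: [0.4929, -0.0002, 0.261]
tool_rot: [0.077, 1.57, -0.078]
ft_force: [0.7, 0.1, 0.4]
grip_width: 0.004
time: 12.65
position: [0.4825, -0.1393, 0.2609]
tool_rot: [0.049, 1.569, -0.048]
ft_force: [0.3, 0.5, 1.2]
grip_width: 0.002
t 12.65 tip [ 0.4827 -0.1392  0.0789] psi -0.062 tilt [-1.     0.001  0.001] station [-129.2 -282.8] ft [0.3 0.5 1.2] ft_st [0.2 0.5] grip 0.002
shift mm [48.9 -1.2 19.2]
```

View pics/t6.png

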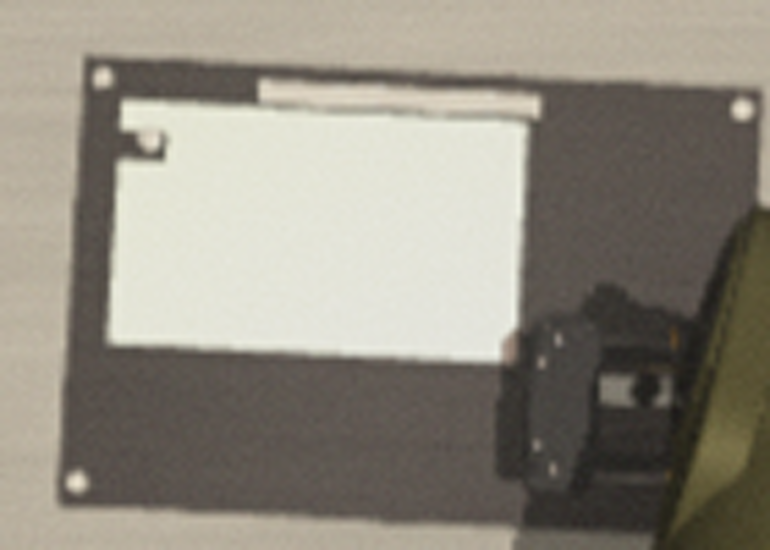

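The board stays flush along the rail, with its corners at (122,98) and (528,122). The post is at (645,387) and still open. Next I go down beside it.

```bash
python3 -m crank '[0,-1,10,0,0,0,0, 0,0,9,0,0,0,0, 20,0,0,0,0,0,0, 20,0,0,0,0,0,0, 9,0,0,0,0,0,0]';python3 -m crank '[0,2,0,0,0,0,0, 0,3,0,0,0,0,0, 0,3,0,0,0,0,0, 0,3,0,0,0,0,0, 0,3,0,0,0,0,0]';python3 -c "
from h import *
status()
im=ctrl.get_image('scene')
cv2.imwrite('pics/s7.png',cv2.resize(im[180:310,200:330],None,fx=5,fy=4.5,interpolation=cv2.INTER_CUBIC)[:,:,::-1])"
```

```text
time: 13.32
position: [0.5017, -0.1412, 0.2106]
tool_rot: [0.048, 1.572, -0.048]
ft_force: [-0.6, -0.0, 1.4]
grip_width: 0.009
time: 13.95
position: [0.5024, -0.1276, 0.212]
tool_rot: [0.049, 1.57, -0.048]
ft_force: [0.2, -0.1, -0.3]
grip_width: 0.007
t 13.95 tip [ 0.5025 -0.1275  0.03  ] psi -0.062 tilt [-1.     0.     0.001] station [-110.1 -270. ] ft [ 0.2 -0.1 -0.3] ft_st [ 0.2 -0.1] grip 0.007
```

View pics/s7.png

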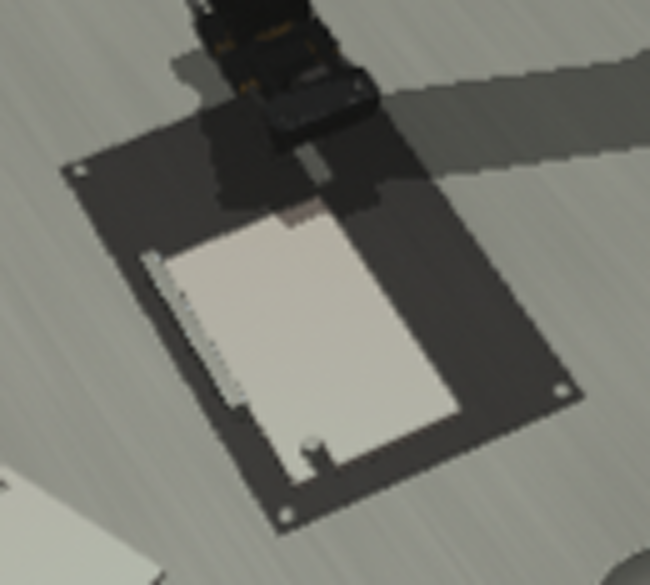

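```bash
python3 -m crank '[0,3,0,0,0,0,0, 0,3,0,0,0,0,0, 0,3,0,0,0,0,0, 0,3,0,0,0,0,0, 0,3,0,0,0,0,0]';python3 -c "
from h import *
status()";python3 -m crank '[0,3,0,0,0,0,0, 0,3,0,0,0,0,0, 0,3,0,0,0,0,0, 0,3,0,0,0,0,0, 0,3,0,0,0,0,0]';python3 -c "
from h import *
status()
im=ctrl.get_image('scene')
cv2.imwrite('pics/s8.png',cv2.resize(im[180:310,200:330],None,fx=5,fy=4.5,interpolation=cv2.INTER_CUBIC)[:,:,::-1])"
```

```text
time: 14.62
position: [0.5032, -0.1131, 0.2118]
tool_rot: [0.049, 1.57, -0.049]
ft_force: [-0.3, -1.5, -0.7]
grip_width: 0.006
t 14.62 tip [ 0.5032 -0.1132  0.0298] psi -0.062 tilt [-1. -0.  0.] station [-110.3 -255.7] ft [-0.3 -1.5 -0.7] ft_st [-0.2 -1.5] grip 0.006
time: 15.25
position: [0.5042, -0.0977, 0.2118]
tool_rot: [0.049, 1.57, -0.048]
ft_force: [-0.2, -2.4, -0.7]
grip_width: 0.003
t 15.25 tip [ 0.5042 -0.0976  0.0298] psi -0.062 tilt [-1.  0.  0.] station [-110.3 -240.1] ft [-0.2 -2.4 -0.7] ft_st [-0.  -2.4] grip 0.003
```

View pics/s8.png

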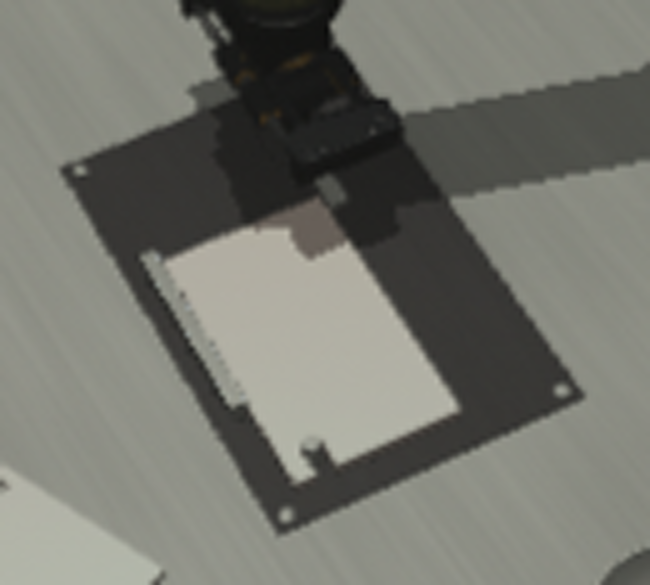

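The catch is moving freely at about 2.4 N. I push slowly on to the end stop.

```bash
python3 -m crank '[0,1.5,0,0,0,0,0, 0,1.5,0,0,0,0,0, 0,1.5,0,0,0,0,0, 0,1.5,0,0,0,0,0, 0,1.5,0,0,0,0,0]';python3 -c "
from h import *
status()";python3 -m crank '[0,1,0,0,0,0,0, 0,1,0,0,0,0,0, 0,1,0,0,0,0,0, 0,0,0,0,0,0,0, 0,0,0,0,0,0,0]';python3 -c "
from h import *
status()"
```

```text
time: 15.92
position: [0.5047, -0.0903, 0.2118]
tool_rot: [0.049, 1.57, -0.048]
ft_force: [-0.2, -2.5, -1.3]
grip_width: 0.007
t 15.93 tip [ 0.5047 -0.0903  0.0298] psi -0.062 tilt [-1.  0.  0.] station [-110.3 -232.7] ft [-0.2 -2.5 -1.3] ft_st [-0.  -2.5] grip 0.007
time: 16.55
position: [0.5049, -0.0873, 0.2118]
tool_rot: [0.049, 1.57, -0.048]
ft_force: [0.1, -0.3, -0.6]
grip_width: 0.007
t 16.55 tip [ 0.5049 -0.0873  0.0298] psi -0.062 tilt [-1.  0.  0.] station [-110.2 -229.7] ft [ 0.1 -0.3 -0.6] ft_st [ 0.1 -0.3] grip 0.007
```

```bash
python3 -m crank '[0,1,0,0,0,0,0, 0,1,0,0,0,0,0, 0,1,0,0,0,0,0, 0,1,0,0,0,0,0, 0,1,0,0,0,0,0]';python3 -c "
from h import *
status()";python3 -m crank '[0,0.7,0,0,0,0,0, 0,0.7,0,0,0,0,0, 0,0.6,0,0,0,0,0, 0,0,0,0,0,0,0, 0,0,0,0,0,0,0]';python3 -c "
from h import *
status()
im=ctrl.get_image('scene')
cv2.imwrite('pics/s9.png',cv2.resize(im[180:310,200:330],None,fx=5,fy=4.5,interpolation=cv2.INTER_CUBIC)[:,:,::-1])"
```

```text
time: 17.18
position: [0.5049, -0.0845, 0.2118]
tool_rot: [0.047, 1.57, -0.052]
ft_force: [0.1, -9.4, -0.3]
grip_width: 0.004
t 17.18 tip [ 0.505  -0.0851  0.0298] psi -0.063 tilt [-1.    -0.003  0.   ] station [-110.3 -227.5] ft [ 0.1 -9.4 -0.3] ft_st [ 0.6 -9.4] grip 0.004
time: 17.8
position: [0.5049, -0.0841, 0.2119]
tool_rot: [0.046, 1.57, -0.055]
ft_force: [-1.0, -11.7, -0.2]
grip_width: 0.005
t 17.8 tip [ 0.505  -0.085   0.0299] psi -0.064 tilt [-1.    -0.005  0.001] station [-110.3 -227.4] ft [ -1.  -11.7  -0.2] ft_st [ -0.3 -11.8] grip 0.005
```

View pics/s9.png

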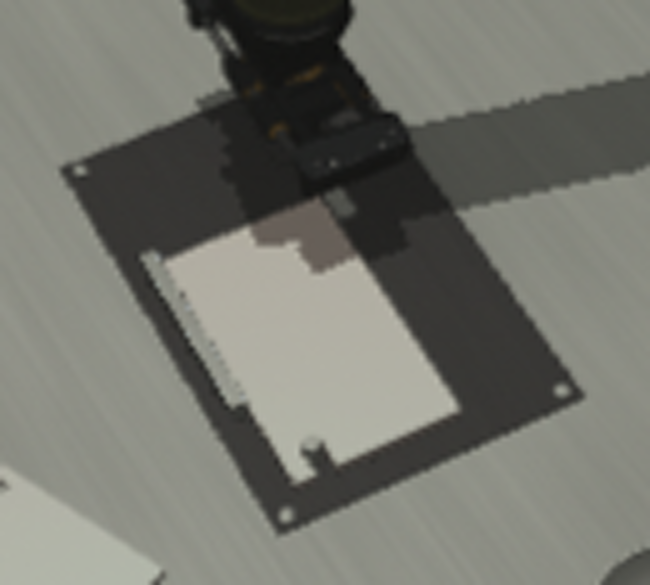

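Force has risen to a hard stop at about 12 N. I back off, lift and look at it without the hand in the way.

```bash
python3 -m crank '[0,-4,0,0,0,0,0, 0,-10,0,0,0,0,0, 0,-6,0,0,0,0,0, -40,0,0,0,0,0,0, -50,0,0,0,0,0,0]';python3 -m crank '[-30,0,0,0,0,0,0, 0,-50,0,0,0,0,0, 0,-50,0,0,0,0,0, 0,-50,0,0,0,0,0, 0,0,0,0,0,0,0]';python3 -m crank '[0,-50,0,0,0,0,0, 0,-50,0,0,0,0,0, 0,-50,0,0,0,0,0, 0,0,0,0,0,0,0, 0,0,0,0,0,0,0]';python3 -c "
from h import *
status()
im=ctrl.get_image('top');cv2.imwrite('pics/topraw.png',im[:,:,::-1])
cv2.imwrite('pics/t10.png',cv2.resize(im[140:250,195:345],None,fx=5,fy=5,interpolation=cv2.INTER_CUBIC)[:,:,::-1])
for m in ctrl.mark_of('top','catch_post')[:2]:
    w=ray('top',m['at'],.035)[:2];a=SY;M=np.array([[np.cos(a),np.sin(a)],[-np.sin(a),np.cos(a)]]);print(m['confidence'],M@(w-P)*1e3)"
```

```text
time: 18.48
position: [0.5034, -0.1, 0.3018]
tool_rot: [0.049, 1.573, -0.048]
ft_force: [0.9, 0.0, 0.9]
grip_width: 0.005
time: 19.1
position: [0.4933, -0.2544, 0.332]
tool_rot: [0.053, 1.57, -0.056]
ft_force: [-0.2, 0.7, -0.8]
grip_width: 0.006
time: 19.73
position: [0.4862, -0.3984, 0.3312]
tool_rot: [0.049, 1.57, -0.046]
ft_force: [0.1, 1.1, 0.1]
grip_width: 0.004
t 19.73 tip [ 0.4862 -0.398   0.1492] psi -0.061 tilt [-1.     0.002 -0.   ] station [-109.8 -541. ] ft [0.1 1.1 0.1] ft_st [0.1 1.1] grip 0.004
0.68 [-113.1489438 -215.7980637]
```

View pics/t10.png

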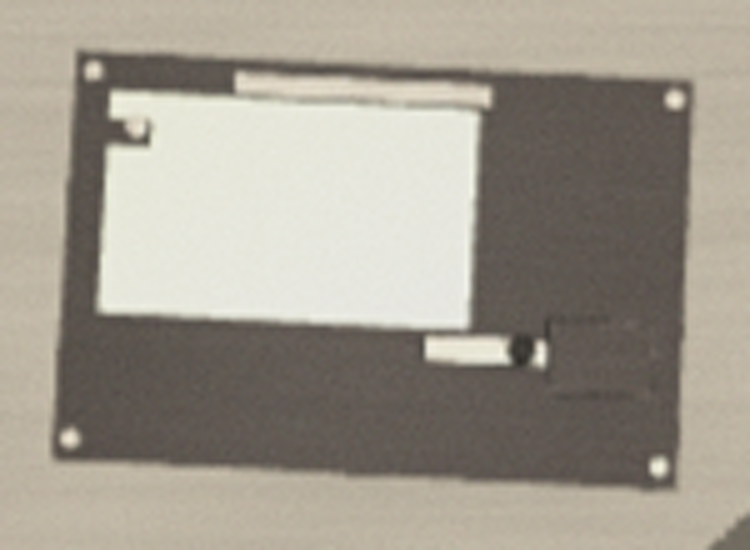

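```bash
python3 -c "
from h import *
c=lambda p:(np.array(p)+.5)/5-.5+[195,140]
W=lambda p,z:ray('top',c(p),z)[:2]
B=np.array([W(p,.019) for p in [(110,90),(481,110),(470,329),(97,313)]])
th,t,r=fit2(np.array([[22,16],[22,-184],[-98,-184],[-98,16]])/1e3,B)
a=SY;M=np.array([[np.cos(a),np.sin(a)],[-np.sin(a),np.cos(a)]])
print('rel angle',th-SY,'origin',M@(t-P)*1e3,'far',M@(B[1]-P)*1e3,r)
print('post',M@(W((521,350),.052)-P)*1e3)
print(np.abs(ctrl.get_state()['qd']).max()); print(ctrl.close_job())"
```

```text
rel angle -0.001107777687421506 origin [-1.44570866  0.77928513] far [  19.92564112 -184.04298185] [0.00110632 0.00090403 0.00069659 0.00091247]
post [-111.1739344  -210.66260738]
0.006102764745421958
the job is handed in; nothing more can be done
None
```

The board is docked against the rail with the catch shut, and I handed the job in at about 20 s. No verdict was reported.

**What I did:** With the gripper shut, I pushed the board's front edge near the free corner on an arc about the peg until it met the rail. I pressed it there at about 9–10 N horizontally (up to about 12 N in total) for over a second. Then I backed off, slid the catch post across until it hit its end stop (about 12 N on the post), and moved the arm clear.

**Last checks (top camera):**

| Check | Measured | Needed |
|---|---|---|
| Board angle to station | about −0.001 rad | within 0.03 rad |
| Board origin from the peg | about 1.6 mm | within 8 mm |
| Far corner towards the rail | about 19.9 mm | at least 16.5 mm |
| Catch travel | post moved about 34–37 mm | at least 32 mm |

The tongue covers about 24 mm of the front edge, which matches a shut catch. I kept clear of the bowl, bottle and jar, but did not re-measure their positions at the end.

**Disagreements:**
- **Starting angle:** the board started turned about 0.71 rad from home, more than the stated 0.2–0.42.
- **Catch post position:** the network's mark put the post at y −216 mm, against −211 mm from the picture. The end-stop force and the tongue overlap agree with the picture.
- **Upward force while pressing:** the wrist also read about 6 N upward, probably friction at the board's edge. It is included in the 12 N total.

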